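Set the three plates on the serving board

TASK

Lay the serving board for the table: its three small plates must lie on it in one straight row, flat, glazed side up, each squared up and snug against the back rim. Two lie askew on the board and the third stands in the wire drying rack; the row only just fits, so it finds room only when the other two are out of its way. Lower it into place, do not let it drop. Leave the two jars and the bottle where they stand.

Things in the scene. Friction and masses are not known exactly. Their poses are not given: they have to be found in the camera images.
- board: oak serving board, fixed, 155 x 270 mm; origin under its centre on the worktop, x to its back, y along the row, z up. Floor at z = 17 mm from the open front edge (x = -77.5) to the back rim (inner face x = +65.5); end rims' inner faces y = -123 and +123; rims 12 mm thick, top z = 32. Three plates leave 6 mm to spare; snug ones have their centre at x = +15.5. Front strip stays free.
- plate_a: stoneware plate 100 (own x) x 80 (y) x 11 mm, about 0.22 kg, sunken blue glaze with white rim on top (+z), cork below; origin: centre of the cork side. Starts flat on the board in its right half (-y), askew and away from the rim; its own +x points roughly to the back rim.
- plate_b: stoneware plate 100 (own x) x 80 (y) x 11 mm, about 0.22 kg, sunken blue glaze with white rim on top (+z), cork below; origin: centre of the cork side. Starts flat on the board in its left half (+y), askew and away from the rim; its own +x points roughly to the back rim.
- plate_c: stoneware plate 100 (own x) x 80 (y) x 11 mm, about 0.22 kg, sunken blue glaze with white rim on top (+z), cork below; origin: centre of the cork side. Stands in the rack on its +x edge, leaning 25 degrees from vertical, top (-x edge) towards the robot, glaze looking up and away from the robot. Draw it out along its own plane. Laid down towards the robot it lies glaze up.
- rack: steel wire drying rack, fixed, 90 (own x, away from the robot) x 85 mm; origin under its centre on the worktop, z up. Two rails at z = 17 mm carry plate_c; wire hoops 60 mm wide, 22 mm apart along x, lean 25 degrees towards the robot, tops at z = 59 mm: the upper half of plate_c stands free above them, with about 5 mm of play.
- jam: jam jar with a yellow lid and pink contents, 66 mm across, 100 mm tall, loose, behind the board on the right. Origin: centre of its base. To be left alone.
- olives: low clear jar with a red lid, 70 mm across, 50 mm tall, loose, left of the board. Origin: centre of its base. To be left alone.
- oil: tall glass oil bottle with a yellow cap, 63 mm across, 264 mm tall, loose, behind the board. Origin: centre of its base. To be left alone.

How it is judged:
By the outcome, as a careful person would: the job done as asked, in the order asked, and still so for the second after the job is handed in, with the robot touching nothing.
It also fails if it takes over 72 s, if anything falls off the work surface, if the arm or the gripper's body presses on something with over 40 N, if the wrist force passes 120 N, or if a joint passes its speed limit or range.

ROBOT

A 6-joint arm with a two-finger parallel gripper is mounted at the origin on a cart in front of the work surface, level with it; the furniture and walls round the work are solid. World frame = base frame: x ahead of the robot, y to its left, z up, the work surface at z = 0. Lengths are in m, angles in rad, forces in N, time in s.
With the tool pointing down it reaches from about 0.35 to 0.875 m from the base axis. Payload 15.5 kg.
Tool frame: the origin (TCP) lies between the finger pads; the fingertips stand 22 mm ahead of it and the grasp point (between the pads) lies 3 mm ahead of it (finger_overhang is the distance from the TCP to the fingertips, in m); z points along the fingers, y is the line along which they close (so a half turn about z gives the same grasp; the last joint's range is limited). The gripper opens to 85 mm and grips with 20 to 120 N. Pads are 22 mm wide; open, the fingers measure 114 mm over their backs; the gripper's body (76 mm by 85 mm) begins 54 mm behind the grasp point. The pads swing forward as they close: fully open they stand 13 mm farther back than shut.
Start: joints at [-1.306, 0.494, 1.345, -0, 1.302, -0.096], TCP at [0.221, -0.585, 0.231] pointing down, gripper open.
Joint ranges: [-2.91, 2.91], [-0.82, 2.16], [0.22, 2.67], [-1.22, 4.37], [0.12, 2.79], [-3.08, 3.08]. Speed limits (rad/s): [1.89, 1.89, 2.57, 3.01, 3.01, 3.01].

INTERFACE

Orientations are given as [roll, pitch, yaw] about the fixed x, y, z axes, in that order (R = Rz(yaw) Ry(pitch) Rx(roll)).
In Python, from plant import move_pose, move_straight, goto_joints, open_gripper, grasp, pause, inverse_kinematics, read_state, get_image, PlanningError, sign_off, cut_out, pinpoint, finger_overhang gives the robot as it stands. Calls block until the motion is done:
- move_pose(position, orientation): joint-space move of the TCP to a pose.
- move_straight(position, v=0.15, rot=None): straight line of the TCP; rot=None keeps the orientation; v is the mean speed in m/s.
- goto_joints(angles): joint-space move.
- open_gripper() and grasp(): open the fingers fully, or close them until they stop; the grip force is fixed at half the most.
- pause(seconds).
- inverse_kinematics(position, orientation): joint angles nearest the present ones, or None.
- read_state(): the state.
- get_image(name): name is "scene" or "top"; returns a dict with "image" (420x560x3 uint8, blue, green, red), "fx", "fy", "cx", "cy" (pixels), "origin" and "orientation" of the camera in the world. Camera axes: x right, y down, z forward; pixel columns grow to the right and rows downward; lengths in m; the calibration is good to about 2 mm. A picture is of the moment at which its call begins. There is no depth.
A pose or a line that the arm cannot do raises PlanningError and nothing moves.
- sign_off(): hands the job in; it is judged then, once.
Trained networks look in the newest picture that a camera, given by its name, has taken for a name from the list of things; names that differ only in an ending like _2 or _b are one class to them, and where a whole thing is asked for, a point or a joint stands for the part that bears it (a point fixed in the world has none). Each returns a list of dicts, best first, with "conf" (0 to 1); they miss things now and then, are a little off and sometimes report something else, mostly with a low value. They report only what shows in the picture. A call takes as long as a camera call.
- cut_out(camera, query): "mask" (420x560 bool, what is visible of it).
- pinpoint(camera, query): "at" ([x, y, z] in m, in world coordinates, good to about 4 mm: a listed point, or the origin of a listed thing).
The state is a dict: "time_s": time; "joint_pos": joint angles; "joint_vel": joint speeds; "joint_efforts": joint torques, N m; "eef_pos": TCP position; "eef_rot": TCP orientation; "force": force on the tool from outside, world axes, zero at the start; "ft_torque": the same for the moment, N m; "opening": finger opening in m; "gripper_force": force on a finger pad.
Only numpy, scipy, OpenCV 4.12 (cv2) and the standard library are available. Lean on these libraries where they do the work, as an engineer would, in place of code of your own. Each camera call takes 0.05 s, during which the arm holds its last target. There are 200 camera calls.

## Working session

There is one attempt and no reset: what is moved stays moved. The work goes in short steps, each a Python script; the robot and the scene stay as the last script left them, time stands still between calls to the robot, and variables do not carry over. Pictures are saved under pics/ and viewed, at most 10 in all, crops included, and the job is handed in when it is done.

```bash
ls; mkdir -p pics; python3 - <<'E'
from plant import *
import cv2
for n in("scene","top"):
    d=get_image(n); cv2.imwrite(f"pics/{n}0.png",d["image"]); print(n,{k:v for k,v in d.items() if k!="image"})
    for q in["board","plate_a","plate_c","rack","jam","olives","oil"]:
        print(q,[(r["at"],r["conf"]) for r in pinpoint(n,q)][:4])
print(read_state()["time_s"],finger_overhang)
E
```

```text
pics
scene {'fx': 497.8007364428485, 'fy': 497.8007364428485, 'cx': 272.5042595566297, 'cy': 218.68022727110085, 'origin': array([-0.46461842, -0.79256492,  0.7877385 ]), 'orientation': array([-2.06220558, -0.00274152, -0.83021372])}
board [([0.5017, 0.156, -0.0031], 0.85), ([0.4095, -0.251, -0.002], 0.73)]
plate_a [([0.3793, -0.2448, 0.0575], 0.84), ([0.5122, 0.0951, 0.0144], 0.83), ([0.4659, 0.2181, 0.0204], 0.82)]
plate_c [([0.3793, -0.2448, 0.0575], 0.84), ([0.5122, 0.0951, 0.0144], 0.83), ([0.4659, 0.2181, 0.0204], 0.82)]
rack [([0.4062, -0.2518, -0.0008], 0.6)]
jam [([0.67, 0.0723, -0.0006], 0.96)]
olives []
oil [([0.631, 0.2839, 0.0016], 0.96)]
top {'fx': 435.95864003092686, 'fy': 435.95864003092686, 'cx': 280.34803445790203, 'cy': 213.0683963386101, 'origin': array([0.33643417, 0.0880499 , 1.22848318]), 'orientation': array([-2.9856138 ,  0.02053904, -1.59751474])}
board [([0.4967, 0.1589, -0.0024], 0.63)]
plate_a [([0.4668, 0.2205, 0.0198], 0.9), ([0.5138, 0.0946, 0.0145], 0.86)]
plate_c [([0.4668, 0.2205, 0.0198], 0.9), ([0.5138, 0.0946, 0.0145], 0.86)]
rack [([0.4094, -0.2531, 0.0013], 0.87)]
jam [([0.6721, 0.0729, 0.0026], 0.92)]
olives [([0.4312, 0.4861, 0.0024], 0.88)]
oil [([0.6335, 0.2812, 0.0023], 0.85)]
0.8 0.022
```

View pics/scene0.png

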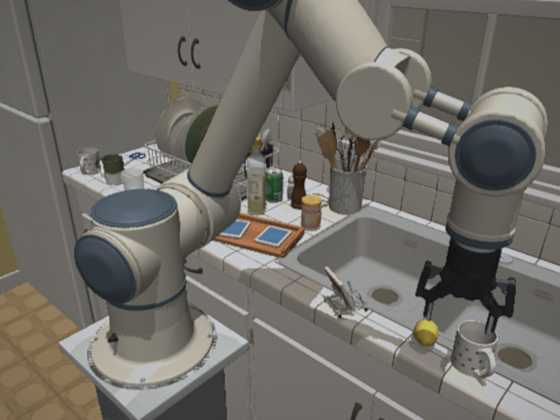

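View pics/top0.png

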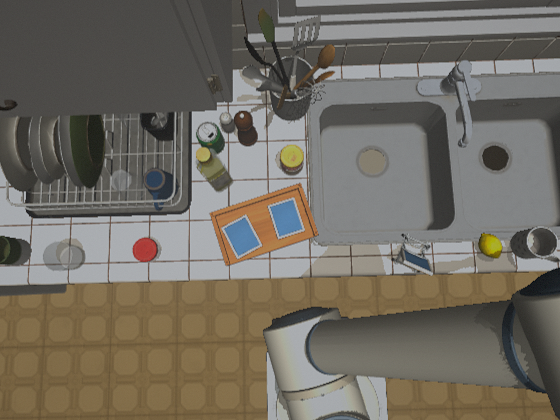

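Scene view: rack with plate_c stands at about (340,290), the board at (260,233). Top view: the board is turned about 15–20° around (265,224), with the plates at (242,237) and (286,218). The rack is at (415,255) on the sink edge. Next I'll fit poses to the silhouettes.

```bash
cat > vis.py <<'E'
import numpy as np, cv2
from plant import *
from scipy.spatial.transform import Rotation as R
from scipy.optimize import minimize
def box(x0,x1,y0,y1,z0,z1): return np.array([[x,y,z] for x in(x0,x1) for y in(y0,y1) for z in(z0,z1)],float)/1000
PL=box(-50,50,-40,40,0,11); BD=box(-77.5,77.5,-135,135,0,32)
def proj(c,P):
    q=(P-c["origin"])@R.from_euler("xyz",c["orientation"]).as_matrix()
    return np.c_[c["fx"]*q[:,0]/q[:,2]+c["cx"],c["fy"]*q[:,1]/q[:,2]+c["cy"]]
def sil(c,P):
    m=np.zeros((420*4,560*4),np.uint8)
    h=cv2.convexHull(((proj(c,P)+.5)*4-.5).astype(np.float32))
    cv2.fillConvexPoly(m,np.round(h*16).astype(np.int32),255,shift=4)
    return cv2.resize(m,(560,420),interpolation=cv2.INTER_AREA)/255.
def pose(p,kind):  # p = x,y,yaw
    x,y,w=p[:3]
    if kind=="board": return R.from_euler("z",w),np.array([x,y,0])
    if kind=="flat": return R.from_euler("z",w),np.array([x,y,.017])
    # plate c: x,y = horizontal pos of centre of +x edge at cork corner, leaning
    rot=R.from_euler("z",w)*R.from_euler("y",np.deg2rad(65))   # plate +x -> forward&down
    return rot,np.array([x,y,.0175])-rot.apply([.05,0,0])
def fit(obs,p0,kind):  # obs: list of (cam,mask)
    B=BD if kind=="board" else PL
    def cost(p):
        r,t=pose(p,kind); P=r.apply(B)+t
        return sum(np.abs(sil(c,P)-m).sum()/m.sum() for c,m in obs)
    s=np.array([[0,0,0],[.012,0,0],[0,.012,0],[0,0,.15]])+p0
    o=minimize(cost,p0,method="Nelder-Mead",options=dict(initial_simplex=s,xatol=1e-4,fatol=1e-5))
    return o.x,o.fun
def masks(cam,q): return [r["mask"] for r in cut_out(cam,q) if r["conf"]>.3]
E
cat > m1.py <<'E'
from vis import *
C={n:get_image(n) for n in("scene","top")}
G={"a":((.513,.095,.3),"flat"),"b":((.467,.2195,.3),"flat"),"c":((.40,-.245,0),"c"),"board":((.499,.157,.3),"board")}
M={n:masks(n,"plate_a") for n in C}; Bm={n:masks(n,"board") for n in C}
for k,(p0,kind) in G.items():
  obs={}
  for n in C:
    r,t=pose(p0,kind); u=proj(C[n],(r.apply(PL.mean(0))+t)[None])[0]
    if kind=="board":
        best=[m for m in Bm[n] if np.hypot(*(np.argwhere(m).mean(0)[::-1]-u))<15]
        if best:
            m=best[0].copy()
            for q in M[n]:
                if np.hypot(*(np.argwhere(q).mean(0)[::-1]-u))<40: m|=q
            m=cv2.morphologyEx(m.astype(np.uint8),cv2.MORPH_CLOSE,np.ones((5,5)))
            obs[n]=m.astype(float)
    else:
        best=[m for m in M[n] if np.hypot(*(np.argwhere(m).mean(0)[::-1]-u))<12]
        if best: obs[n]=best[0].astype(float)
  for sel in (["top"],["scene"],["top","scene"]):
    o=[(C[n],obs[n]) for n in sel if n in obs]
    if len(o)==len(sel):
        best=min((fit(o,np.array(p0)+[0,0,d],kind) for d in(-.3,0,.3)),key=lambda z:z[1])
        print(k,sel,best[0].round(4),round(best[1],3),[int(m.sum()) for _,m in o])
E
python3 m1.py
python3 - <<'E'
import cv2
a=cv2.imread("pics/top0.png")[170:290,200:440]; b=cv2.imread("pics/scene0.png")[190:320,200:400]
a=cv2.resize(a,(800,400),interpolation=cv2.INTER_CUBIC);cv2.imwrite("pics/cropt.png",a)
E
```

```text
a ['top'] [0.5119 0.093  0.2756] 0.066 [986]
a ['scene'] [0.5129 0.098  0.3584] 0.148 [478]
a ['top', 'scene'] [0.5123 0.0939 0.2968] 0.241 [986, 478]
b ['top'] [0.4632 0.2177 0.466 ] 0.041 [1035]
b ['scene'] [0.4697 0.2131 0.7546] 0.649 [296]
b ['top', 'scene'] [0.4632 0.2175 0.472 ] 0.77 [1035, 296]
c ['top'] [ 0.394  -0.2544 -0.4839] 0.167 [424]
c ['scene'] [ 0.393  -0.2531 -0.453 ] 0.242 [369]
c ['top', 'scene'] [ 0.3933 -0.2544 -0.481 ] 0.426 [424, 369]
board ['top'] [0.4969 0.155  0.2907] 0.025 [5609]
```

View pics/cropt.png

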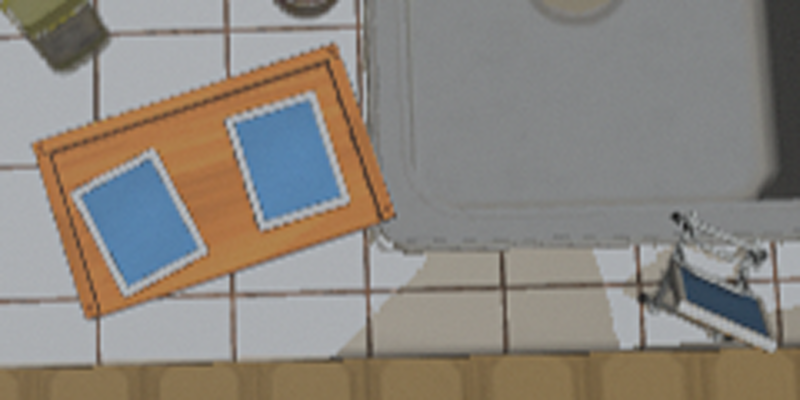

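```bash
cat > kin.py <<'E'
from vis import *
def toolrot(Rp,phi,s):
    z=np.array([np.cos(phi),0,-np.sin(phi)]);y=np.array([0,s,0.]);x=np.cross(y,z)
    return Rp*R.from_matrix(np.c_[x,y,z])
E
python3 - <<'E'
from kin import *
wc=-.481
Rp,tc=pose((.3933,-.2544,wc),"c")
Rb=R.from_euler("z",.29); bo=np.array([.497,.155,0])
for ph in(45,60,70,75,80,90):
  for s in(1,-1):
    T=toolrot(Rp,np.deg2rad(ph),s); g=tc+Rp.apply([-.035,0,.006]); z=T.apply([0,0,1])
    up=Rp.apply([-1,0,0])
    out=[]
    for P in (g-z*.015,g-z*.1,g-z*.015+up*.08,g-z*.015+up*.12):
        q=inverse_kinematics(P,T.as_euler("xyz")); out.append(None if q is None else np.round(q,2))
    T2=toolrot(Rb,np.deg2rad(ph),s)
    for h in(.035,.12):
        q=inverse_kinematics(bo+Rb.apply([-.05,0,h]),T2.as_euler("xyz")); out.append(None if q is None else np.round(q,2))
    print(ph,s,[None if q is None else q.tolist() for q in out])
E
```

```text
45 1 [[-0.67, 0.58, 1.66, -0.07, 1.25, -1.72], [-0.66, 0.5, 1.52, -0.06, 1.47, -1.73], [-0.68, 0.43, 1.68, -0.07, 1.37, -1.74], [-0.68, 0.37, 1.67, -0.07, 1.45, -1.75], [0.06, 1.07, 2.61, 2.97, 1.32, 1.45], [0.06, 0.63, 2.53, 2.92, 0.8, 1.56]]
45 -1 [[-0.67, 0.58, 1.66, -0.07, 1.25, 1.42], [-0.66, 0.5, 1.52, -0.06, 1.47, 1.41], [-0.68, 0.43, 1.68, -0.07, 1.37, 1.4], [-0.68, 0.37, 1.67, -0.07, 1.45, 1.39], [0.06, 1.07, 2.61, 2.97, 1.32, -1.69], [0.06, 0.63, 2.53, 2.92, 0.8, -1.58]]
60 1 [[-0.64, 0.72, 1.48, -0.09, 1.55, -1.7], [-0.63, 0.69, 1.29, -0.09, 1.76, -1.71], [-0.65, 0.59, 1.52, -0.1, 1.64, -1.72], [-0.66, 0.52, 1.53, -0.1, 1.7, -1.73], [0.11, 0.68, 2.36, 2.93, 0.43, 1.61], None]
60 -1 [[-0.64, 0.72, 1.48, -0.09, 1.55, 1.44], [-0.63, 0.69, 1.29, -0.09, 1.76, 1.43], [-0.65, 0.59, 1.52, -0.1, 1.64, 1.42], [-0.66, 0.52, 1.53, -0.1, 1.7, 1.41], [0.11, 0.68, 2.36, 2.93, 0.43, -1.53], None]
70 1 [[-0.63, 0.82, 1.37, -0.11, 1.73, -1.7], [-0.62, 0.82, 1.16, -0.11, 1.95, -1.71], [-0.64, 0.69, 1.42, -0.12, 1.81, -1.71], [-0.64, 0.63, 1.44, -0.12, 1.85, -1.72], None, [0.14, 0.37, 2.13, 0
[... 989 characters left out ...]
-0.12, 1.91, 1.45], [-0.61, 0.95, 1.03, -0.12, 2.12, 1.43], [-0.63, 0.79, 1.34, -0.13, 1.96, 1.43], [-0.63, 0.73, 1.37, -0.14, 2.0, 1.43], [0.16, 0.57, 2.06, 0.07, 0.34, 1.38], [0.16, 0.39, 1.99, 0.04, 0.59, 1.41]]
90 1 [[-0.62, 1.03, 1.17, -0.14, 2.07, -1.7], [-0.61, 1.07, 0.91, -0.15, 2.29, -1.72], [-0.62, 0.89, 1.27, -0.15, 2.1, -1.71], [-0.63, 0.83, 1.31, -0.16, 2.13, -1.72], [0.18, 0.6, 1.91, -0.0, 0.63, -1.68], [0.18, 0.44, 1.85, -0.0, 0.86, -1.68]]
90 -1 [[-0.62, 1.03, 1.17, -0.14, 2.07, 1.44], [-0.61, 1.07, 0.91, -0.15, 2.29, 1.42], [-0.62, 0.89, 1.27, -0.15, 2.1, 1.43], [-0.63, 0.83, 1.31, -0.16, 2.13, 1.42], [0.18, 0.6, 1.91, -0.0, 0.63, 1.46], [0.18, 0.44, 1.85, -0.0, 0.86, 1.46]]
```

```bash
cat > act.py <<'E'
from kin import *
BO=np.array([.4969,.155,0]); BW=.2907; Rb=R.from_euler("z",BW)
W=lambda x,y,z: BO+Rb.apply([x/1000,y/1000,z/1000])      # board mm -> world
def L(p): return Rb.inv().apply(np.asarray(p)-BO)*1000
TD=R.from_euler("z",BW)*R.from_matrix(np.c_[[0,-1,0],[-1,0,0],[0,0,-1]])   # tool y along -board x, pointing down
E=TD.as_euler("xyz")
def F(): return Rb.inv().apply(read_state()["force"])
def go(x,y,z,v=.2): move_straight(W(x,y,z),v=v)
def guarded(p0,p1,step,thr,v):
    """board-frame line in steps until the force change along it passes thr"""
    p0,p1=np.array(p0,float),np.array(p1,float);d=p1-p0;n=np.linalg.norm(d);d/=n
    f0=F()@d
    for s in list(np.arange(step,n,step))+[n]:
        go(*(p0+d*s),v=v); f=F()@d-f0
        if -f>thr: return p0+d*s,f
    return p1,f
E
python3 - <<'E'
from act import *
t0=read_state()["time_s"]
grasp()
q=inverse_kinematics(W(-8,0,130),E); print(q)
move_pose(W(-8,0,130),E); s=read_state(); print(s["time_s"]-t0,s["opening"],L(s["eef_pos"]))
go(-8,0,70); print(read_state()["time_s"]-t0)
p,f=guarded((-8,0,70),(-8,0,34),2,4,.04); print("floor",p,f,L(read_state()["eef_pos"]),read_state()["time_s"]-t0)
go(-8,0,p[2]+4); print(F(),read_state()["time_s"]-t0)
E
```

```text
[ 1.85998139e-01  4.69360695e-01  1.73779472e+00 -4.44089210e-16
  9.34437240e-01  3.03689079e+00]
3.5582999999999996 5.023998719354097e-05 [ -7.82874552  -0.42959701 130.06299305]
4.0083
floor [-8.  0. 34.] 0.05434388805002524 [-8.07831534e+00  9.09133029e-03  3.38951606e+01] 8.5083
[0.48760085 0.31277383 0.85588839] 8.7583
```

```bash
python3 - <<'E'
from act import *
go(-8,0,36,.1)
p,f=guarded((-8,0,36),(-8,0,24),2,3,.04); print("floor",p,f,L(read_state()["eef_pos"]),read_state()["time_s"])
d=get_image("scene"); cv2.imwrite("pics/s1.png",cv2.resize(d["image"][150:300,160:360],(800,600)))
E
```

```text
floor [-8.  0. 24.] -0.8829535461725129 [-8.06512797e+00  2.56688027e-03  2.39059160e+01] 11.6083
```

View pics/s1.png

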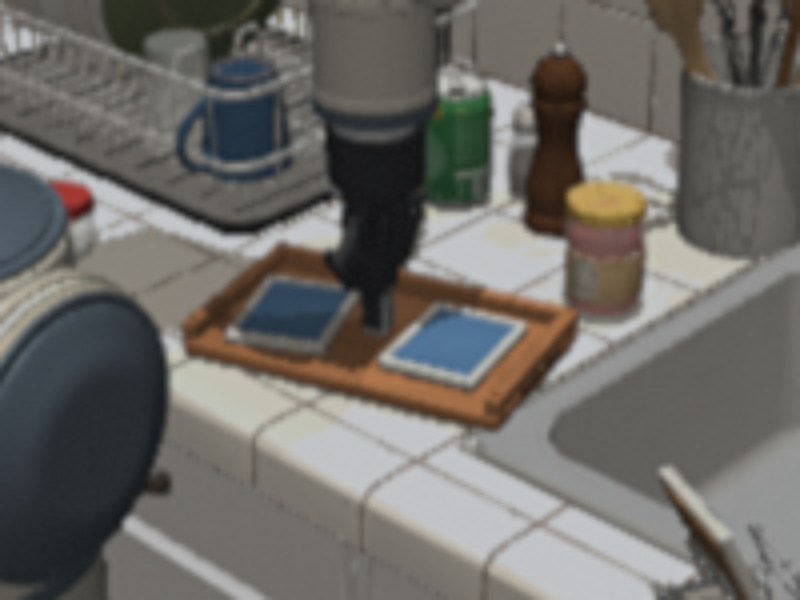

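```bash
python3 - <<'E'
from act import *
C=get_image("scene"); s=read_state()
print(s["force"],s["ft_torque"],s["opening"],s["gripper_force"],s["joint_efforts"],s["eef_rot"],s["eef_pos"])
for z in(2,10,17,25,35): print(z,(proj(C,W(-8,0,z)[None])[0]-[160,150])*4)
for z in (28,32,38):
    go(-8,0,z,.1); s=read_state(); print(z,s["force"],s["eef_pos"][2],s["opening"])
E
```

```text
[-0.00328795  0.00690558  0.19446935] [-0.02524089  0.03104143 -0.00867467] -0.00020403598495396237 0.0 [-1.28697062e-03 -8.00852036e+01 -1.68785298e+01 -1.09297459e-04
 -6.35764474e-03 -9.16772706e-05] [ 3.14149746e+00  1.87024628e-05 -1.28015497e+00] [0.48921716 0.1526782  0.02396871]
2 [377.92437752 350.93587048]
10 [377.77697023 342.0601687 ]
17 [377.64739858 334.25838857]
25 [377.49863737 325.30116432]
35 [377.31165903 314.04280731]
28 [-0.25004915 -0.78149699  0.17945335] 0.028335155968245266 -0.00023505414518012785
32 [-0.09338634 -0.14062954 -0.20872271] 0.032290132381077315 -0.00014464167215696603
38 [-0.17766493 -0.74544444 -0.21085665] 0.03841298854348657 -1.119677872684541e-05
```

```bash
python3 - <<'E'
from act import *
go(-8,0,25,.1)
p,f=guarded((-8,0,25),(-8,0,8),1.5,2.5,.04); s=read_state(); print("floor",p,f,s["force"],s["opening"],L(s["eef_pos"]),s["time_s"])
d=get_image("scene"); a=cv2.resize(d["image"][190:265,190:290],(400,300),interpolation=cv2.INTER_CUBIC)
d=get_image("top"); b=cv2.resize(d["image"][180:280,200:333],(400,300),interpolation=cv2.INTER_CUBIC)
cv2.imwrite("pics/s2.png",np.hstack([a,b]))
E
```

```text
floor [-8.  0. 16.] -18.263156484133532 [-4.29770816 -0.10782085 17.72097234] 0.00024080800808483693 [-7.81972391e+00 -1.15207657e-02  1.67142700e+01] 14.2417
```

View pics/s2.png

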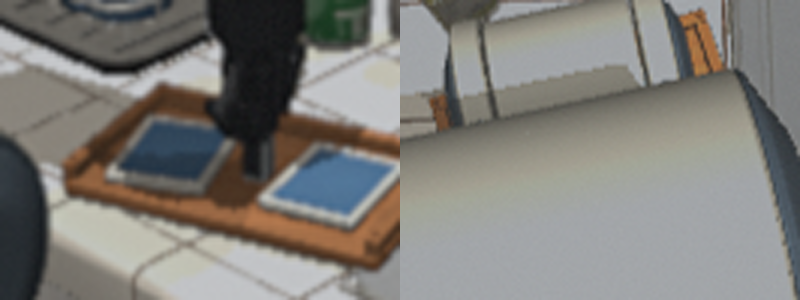

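Contact with the board floor came at TCP z of about 17 mm with the fingers shut, and the picture agrees: the tip sits on the floor at (258,178) in the left crop. That puts the shut tip almost at the TCP. Next I'll push the plates.

```bash
python3 - <<'E'
from act import *
Z=20.5
T=lambda:round(read_state()["time_s"],2)
go(-8,0,Z,.1); go(-4,-10,Z,.1)
go(-4,-26,Z,.08); print("pre",F())
p,f=guarded((-4,-26,Z),(-4,-38,Z),1.5,6,.04); print("a end",p,f,L(read_state()["eef_pos"]),T())
go(-14,-15,Z); go(-14,26,Z,.1)
p,f=guarded((-14,26,Z),(-14,40,Z),1.5,6,.04); print("b end",p,f,L(read_state()["eef_pos"]),T())
go(-14,28,Z); go(-98,10,Z,.3); go(-98,83,Z,.3)
go(-72,83,Z,.1)
p,f=guarded((-72,83,Z),(-42,83,Z),2,6,.06); print("b back",p,f,L(read_state()["eef_pos"]),T())
go(-95,83,Z,.3); go(-95,-83,Z,.4); go(-72,-83,Z,.15)
p,f=guarded((-72,-83,Z),(-42,-83,Z),2,6,.06); print("a back",p,f,L(read_state()["eef_pos"]),T())
E
```

```text
pre [ 0.49513179  0.59574367 -0.25834246]
a end [ -4.  -30.5  20.5] -7.475672179189558 [ -4.09809608 -30.03243808  20.50004209] 15.95Traceback (most recent call last):
  File "<stdin>", line 7, in <module>
  File "act.py", line 8, in go
    def go(x,y,z,v=.2): move_straight(W(x,y,z),v=v)
                        ~~~~~~~~~~~~~^^^^^^^^^^^^^^
plant.PlanningError: the arm cannot follow that straight line within its joint ranges
```

```bash
python3 - <<'E'
s=open("act.py").read().replace("E=TD.as","TD=TD*R.from_euler('z',np.pi); E=TD.as"); open("act.py","w").write(s)
E
python3 - <<'E'
from act import *
Z=20.5
T=lambda:round(read_state()["time_s"],2)
print(inverse_kinematics(W(-14,0,60),E)[5])
go(-4,-20,Z); go(-4,-20,50); move_pose(W(-14,6,50),E); go(-14,6,Z); print(T())
go(-14,26,Z,.1)
p,f=guarded((-14,26,Z),(-14,40,Z),1.5,6,.04); print("b end",p,f,L(read_state()["eef_pos"]),T())
go(-14,28,Z); go(-98,10,Z,.3); go(-98,83,Z,.3)
go(-72,83,Z,.1)
p,f=guarded((-72,83,Z),(-42,83,Z),2,6,.06); print("b back",p,f,L(read_state()["eef_pos"]),T())
go(-95,83,Z,.3); go(-95,-83,Z,.4); go(-72,-83,Z,.15)
p,f=guarded((-72,-83,Z),(-42,-83,Z),2,6,.06); print("a back",p,f,L(read_state()["eef_pos"]),T())
E
```

```text
-0.10594842709528374
19.77
b end [-14.   29.   20.5] -15.694958330062564 [-14.65220078  28.19635861  21.1358101 ] 20.62
b back [-70.   83.   20.5] -7.633248025774995 [-70.03505597  82.19972929  20.93714974] 22.35
a back [-42.  -83.   20.5] -11.626210212229259 [-43.84849454 -82.65743228  20.28465257] 27.32
```

```bash
python3 - <<'E'
from act import *
go(-98,-83,25,.3)
d=get_image("scene"); a=cv2.resize(d["image"][190:265,190:310],(400,250),interpolation=cv2.INTER_CUBIC)
t=get_image("top"); b=cv2.resize(t["image"][170:280,180:356],(400,250),interpolation=cv2.INTER_CUBIC)
cv2.imwrite("pics/s3.png",np.hstack([a,b]))
for c,n in((d,"scene"),(t,"top")):
  for m in masks(n,"plate_a"):
    y,x=np.argwhere(m).mean(0); print(n,x,y,m.sum())
    if x<330:
      from itertools import product
      p=min((fit([(c,m.astype(float))],np.r_[W(15,g,17)[:2],BW],"flat") for g in(-83,75)),key=lambda z:z[1]); print(L([*p[0][:2],0]),p[0][2]-BW,p[1])
print(read_state()["time_s"])
E
```

```text
scene 282.68435754189943 233.8631284916201 358
[ 18.87852166 -79.68258443   0.        ] 0.1964033034969735 0.4913462591740607
scene 231.38009049773757 227.36877828054298 442
[-11.42755335  79.35298762   0.        ] 0.17882790071597698 0.15165468902493126
scene 339.8718662952646 287.65738161559887 359
top 288.7171717171717 200.67474747474748 495
[ 41.42531495 -88.13641921   0.        ] 0.8750649236119563 1.0970093087740147
top 241.91666666666666 218.58333333333334 24
[ 939.60356887 -171.27170985    0.        ] -10.211111111111105 1.0
top 424.83516483516485 266.55494505494505 182
27.85
```

View pics/s3.png

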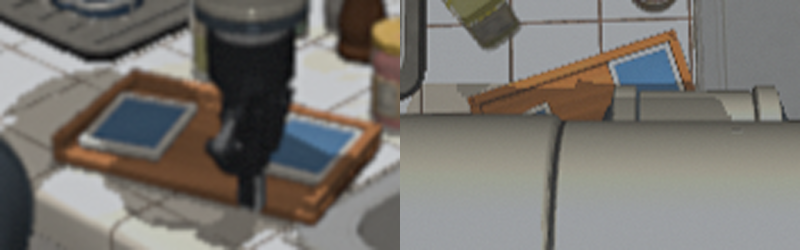

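```bash
python3 - <<'E'
from act import *
Z=20.5
T=lambda:round(read_state()["time_s"],2)
go(-98,98,Z+2,.4); go(-74,98,Z,.15)
f0=F()
for x in np.arange(-72,-40,2.5):
    go(x,98,Z,.06); f=F()-f0; print(x,f.round(1),L(read_state()["eef_pos"]).round(1)[:2])
    if f[0]<-15: break
go(-98,90,Z+2,.3); print(T())
d=get_image("scene")
m=max(masks("scene","plate_a"),key=lambda m:-abs(np.argwhere(m).mean(0)[1]-231))
p=fit([(d,m.astype(float))],np.r_[W(15,78,17)[:2],BW],"flat");print(L([*p[0][:2],0]),p[0][2]-BW,p[1])
E
```

```text
-72.0 [ 1.1  0.2 -0.4] [-72.4  97.7]
-69.5 [-0.1 -0.4 -0.2] [-69.5  98. ]
-67.0 [ 0.1 -0.6  0.7] [-66.8  98. ]
-64.5 [ 1.1 -0.5  0.3] [-64.2  98. ]
-62.0 [ 1.5 -0.7  0.1] [-61.8  98. ]
-59.5 [ 1.6 -0.3 -0.5] [-59.2  98. ]
-57.0 [ 0.4 -0.2 -0.3] [-56.7  98. ]
-54.5 [ 0.6 -0.3 -0.4] [-54.2  98. ]
-52.0 [-0.  -0.2 -0.2] [-51.8  98. ]
-49.5 [ 1.3  0.9 -0.6] [-49.3  98. ]
-47.0 [ 1.2  0.7 -0.7] [-46.8  98. ]
-44.5 [ 0.6 -1.7 10.3] [-43.6  97.9]
-42.0 [-7.  -0.3 16.4] [-42.9  97.9]
32.47
[17.2145651  72.39020964  0.        ] -0.02381086609744565 0.1128733533324638
```

```bash
python3 - <<'E'
from act import *
Z=20.5
T=lambda:round(read_state()["time_s"],2)
go(-98,-4,Z+2,.4); go(12,-4,Z,.3); go(12,14,Z,.15)
f0=F()
for y in np.arange(16,36,2):
    go(12,y,Z,.06); f=F()-f0; print(y,f.round(1),L(read_state()["eef_pos"]).round(1)[:2])
    if f[1]<-10: break
go(12,y-5,Z); go(12,-20,Z,.2)
f0=F()
for y in np.arange(-27,-36,-1.5):
    go(12,y,Z,.06); f=F()-f0; print(y,f.round(1),L(read_state()["eef_pos"]).round(1)[:2])
    if f[1]>10: break
go(12,-15,Z,.15); go(-98,0,Z+2,.4); go(-60,80,Z,.3)
f0=F()
for x in (-52,-48,-46,-44.5,-43,-42):
    go(x,80,Z,.06); f=F()-f0
    if f[0]<-6: break
print(x,f); go(-60,80,Z+2); print(T())
E
```

```text
16 [-0.3  0.   0.4] [11.8 15.9]
18 [-0.9 -0.1 -0.3] [12. 18.]
20 [ 0.1  0.2 -1.2] [12.  20.1]
22 [-0.2 -0.2 -0.1] [12.  22.1]
24 [-0.4 -0.2 -0. ] [12.  24.1]
26 [ 0.  -0.1 -0.8] [12.  26.1]
28 [ 0.5 -1.4 -1. ] [12.  28.1]
30 [-0.2  0.2 -0.6] [12.  30.1]
32 [ 0.   0.8 -0.9] [12.  32.1]
34 [ 4.4 -5.9 -0.6] [13.2 33.6]
-27.0 [-0.1  0.5  0.5] [ 12.  -26.8]
-28.5 [-0.7  0.8  0.1] [ 12.  -28.3]
-30.0 [-0.2  3.1 -0.5] [ 12.  -29.9]
-31.5 [ 1.8 19.2  1. ] [ 11.9 -30.2]
-43 [-9.84041555 -1.26933108  4.80790146]
40.61
```

```bash
python3 - <<'E'
from act import *
im=cv2.imread("pics/scene0.png"); C=get_image("scene")
p=np.array([.221,-.585,.231])
k=6; x0,y0=400,240; a=cv2.resize(im[y0:y0+100,x0:x0+133],(798,600),interpolation=cv2.INTER_CUBIC)
yaw=-1.306+.096
print(read_state()["eef_rot"],BW)
# tool yaw via FK analog: joint1-joint6 relation taken from current state
s=read_state(); cur=R.from_euler("xyz",s["eef_rot"]).apply([0,1,0]); q=s["joint_pos"]
ang=np.arctan2(cur[1],cur[0])-(q[0]-q[5])+(-1.306+.096)
for sg in(-1,1):
  for d,col in((-.013,(0,0,255)),(0,(0,255,0)),(.009,(255,255,0)),(.022,(255,0,255))):
    P=p+[sg*.05*np.cos(ang),sg*.05*np.sin(ang),-d]; u=proj(C,P[None])[0]
    cv2.circle(a,tuple(int(v) for v in ((u-[x0,y0])*k)),4,col,-1)
cv2.imwrite("pics/tip.png",a)
E
```

```text
[ 3.14061215e+00 -5.98978822e-05  1.86161017e+00] 0.2907
```

View pics/tip.png

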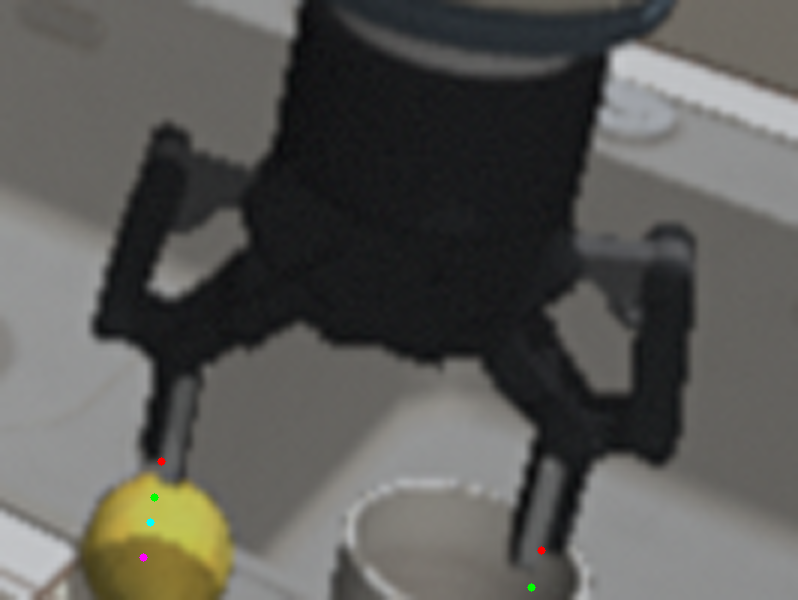

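The open fingertips show at (165,475) and (540,565), about 13 mm short of the TCP. Both plates are now flush: the two contacts are 63.8 mm apart, and adding the 22 mm pad width gives the full 86 mm gap. Next I'll fetch plate_c.

```bash
cat > cgrasp.py <<'E'
from act import *
PC=(.3935,-.2535,-.478); Rp,tc=pose(PC,"c"); PX=-.038
TG=toolrot(Rp,np.pi/2,1); t=TG.apply([0,0,1]); up=Rp.apply([-1,0,0]); e=TG.as_euler("xyz")
g=tc+Rp.apply([PX,0,-.0105])
TF=toolrot(Rb,np.pi/2,1); ef=TF.as_euler("xyz")
E
python3 - <<'E'
from cgrasp import *
T=lambda:round(read_state()["time_s"],2)
go(-60,80,70,.3); open_gripper(); print(T())
move_pose(g-t*.07+up*.11,e); print(T())
move_straight(g-t*.07,v=.2); move_straight(g-t*.02,v=.15); print(T())
f0=read_state()["force"]
for d in(.014,.009,.004,0):
    move_straight(g-t*d,v=.05); f=read_state()["force"]-f0; print(d,f.round(1))
    if np.linalg.norm(f)>5: break
print(T())
d=get_image("scene"); a=cv2.resize(d["image"][230:330,300:400],(400,400),interpolation=cv2.INTER_CUBIC)
b=cv2.resize(get_image("top")["image"][210:300,370:460],(400,400),interpolation=cv2.INTER_CUBIC)
cv2.imwrite("pics/g.png",np.hstack([a,b]))
E
```

```text
41.75
43.52
44.7
0.014 [-0.6 -0.1 -0.1]
0.009 [-0.6 -0.6  1.3]
0.004 [-0.  -0.   0.8]
0 [-1.1  0.   0.8]
45.72
```

View pics/g.png

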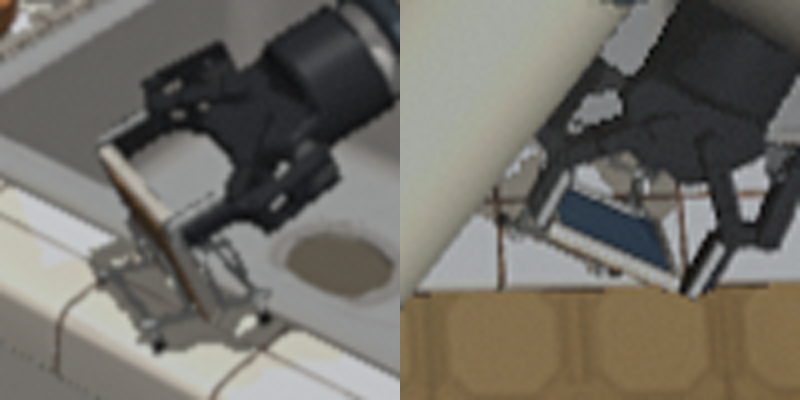

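The fingers straddle the plate's upper edge, with tips about level with the cork face at (100,150) and (165,240) in the left crop. I'll back off 2 mm, grip, draw the plate out and carry it over.

```bash
python3 - <<'E'
from cgrasp import *
T=lambda:round(read_state()["time_s"],2)
move_straight(g-t*.002,v=.05); grasp(); s=read_state(); print(s["opening"],s["gripper_force"],(s["force"]).round(1),T())
if s["opening"]>.075:
    move_straight(g-t*.002+up*.065,v=.1); move_straight(g-t*.002+up*.12,v=.2); print(T(),read_state()["opening"])
    move_pose(W(-52,1.7,130),ef); print(T(),read_state()["opening"],L(read_state()["eef_pos"]))
d=get_image("scene"); tp=get_image("top")
mm={}
for n in("scene","top"):
    for m in masks(n,"plate_c"): print(n,np.argwhere(m).mean(0)[::-1].round(0),m.sum())
a=cv2.resize(d["image"][160:265,190:330],(400,300),interpolation=cv2.INTER_CUBIC)
b=cv2.resize(tp["image"][150:270,190:350],(400,300),interpolation=cv2.INTER_CUBIC)
cv2.imwrite("pics/h.png",np.hstack([a,b])); np.save("h.npy",d["image"])
E
```

```text
0.07764737588890842 69.31429484859109 [ 3.8 -2.7  3.1] 46.29
47.52 0.07769568153513474
48.95 0.07745386841490946 [-51.95154418   1.01083974 129.56057513]
scene [234. 223.] 453
scene [279. 234.] 410
scene [249. 199.] 343
top [284. 232.] 614
```

View pics/h.png

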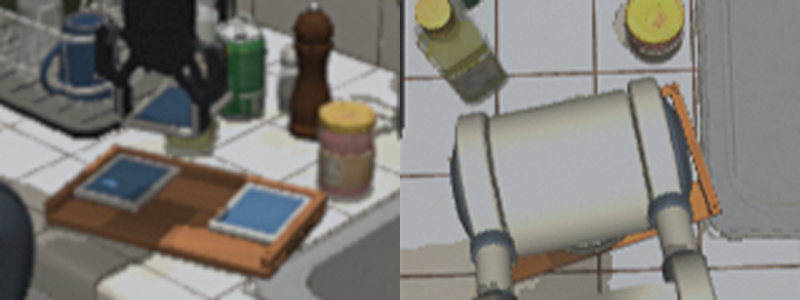

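```bash
python3 - <<'E'
from cgrasp import *
C=get_image("scene"); M=masks("scene","plate_c"); m=min(M,key=lambda m:abs(np.argwhere(m).mean(0)[0]-199)).astype(float)
im=C["image"].astype(int); dark=(im.max(2)<55)&(m==0)
dark=cv2.dilate(dark.astype(np.uint8),np.ones((2,2)))>0
s=read_state(); p=np.array(s["eef_pos"]); Rt=R.from_euler("xyz",s["eef_rot"]); print(L(p))
Rpl=Rt*toolrot(R.identity(),np.pi/2,1).inv()
def cost(v):
    r=Rpl*R.from_euler("y",v[0]); P=p+Rpl.apply([.0,0,v[1]])+r.apply(PL-[PX,0,0])+Rpl.apply([v[2],v[3],0])
    d=np.abs(sil(C,P)-m); d[dark]=0; return d.sum()/m.sum()
o=minimize(cost,[0,.0125,0,0],method="Nelder-Mead",options=dict(initial_simplex=np.array([[0,.0125,0,0],[.1,.0125,0,0],[0,.018,0,0],[0,.0125,.005,0],[0,.0125,0,.005]])))
print(o.x,o.fun)
for a in(-.12,-.06,0,.06,.12): print(a,min(cost([a,h,x,y]) for h in np.arange(.006,.021,.002) for x in(-.004,0,.004) for y in (-.003,0,.003)))
E
```

```text
[-51.96136832   1.18518546 129.81317809]
[0.01433478 0.00532002 0.00279185 0.00318276] 0.1617228087816323
-0.12 0.21532875258365458
-0.06 0.19340818948662086
0 0.18183341712753476
0.06 0.1900005586280096
0.12 0.2471482040109491
```

```bash
python3 - <<'E'
from cgrasp import *
T=lambda:round(read_state()["time_s"],2)
go(-52,1.7,28,.15); pause(.2); f0=F(); print(L(read_state()["eef_pos"]),T())
for z in np.arange(25,1,-2):
    go(-52,1.7,z,.05); f=F()-f0; print(z,f.round(1),L(read_state()["eef_pos"]).round(1))
    if f[2]>5: break
print(T())
d=get_image("scene"); cv2.imwrite("pics/low.png",cv2.resize(d["image"][190:265,190:310],(800,500),interpolation=cv2.INTER_CUBIC))
E
```

```text
[-51.54508649   1.65445942  28.73848214] 50.28
25 [ 1.4 -0.8 -0.1] [-52.    1.7  25. ]
23 [ 0.6 -0.3 -0. ] [-52.1   1.7  22.9]
21 [-0.2 -0.8  1.3] [-52.1   1.7  20.9]
19 [ 0.6 -0.3  0. ] [-52.1   1.7  18.9]
17 [ 0.9 -0.1  0.4] [-52.1   1.7  16.9]
15 [ 0.6 -0.9  0.2] [-52.1   1.7  14.9]
13 [1.2 0.5 1. ] [-52.1   1.7  12.9]
11 [-1.7 -0.6 17.5] [-51.7   1.7  11.5]
52.28
```

View pics/low.png

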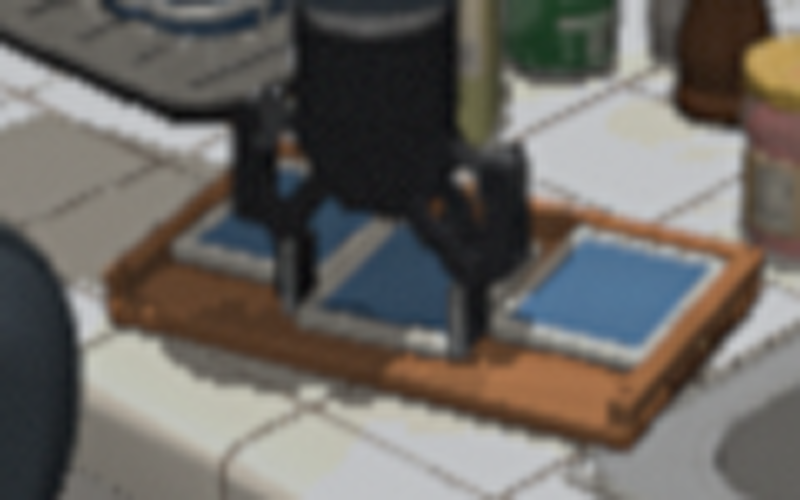

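```bash
python3 - <<'E'
from cgrasp import *
T=lambda:round(read_state()["time_s"],2)
go(-52,1.7,12,.05); open_gripper(); print(T(),read_state()["opening"],F().round(1))
go(-52,1.7,55,.15); go(-100,1.7,55,.25); grasp(); go(-100,1.7,21,.2); go(-80,1.7,20.5,.2); print(T())
f0=F()
for x in np.arange(-76,-40,2.5):
    go(x,1.7,20.5,.08); f=F()-f0; print(x,f.round(1),L(read_state()["eef_pos"]).round(1))
    if f[0]<-8: break
go(-90,1.7,22,.2); go(-110,1.7,120,.4); print(T())
d=get_image("scene"); cv2.imwrite("pics/fin.png",cv2.resize(d["image"][190:265,190:310],(800,500),interpolation=cv2.INTER_CUBIC))
E
```

```text
52.83 0.08568238624026381 [0.2 0.1 0. ]
54.94
-76.0 [-0.5 -0.6  0.4] [-76.    1.7  20.8]
-73.5 [ 0.9 -0.1  0.3] [-73.5   1.7  20.5]
-71.0 [ 1.  -0.   1.6] [-70.9   1.7  20.5]
-68.5 [ 0.  -1.   0.3] [-68.2   1.7  20.5]
-66.0 [ 0.4 -0.8  0.8] [-65.7   1.7  20.5]
-63.5 [ 0.3 -0.   0.8] [-63.2   1.7  20.5]
-61.0 [ 0.9 -0.3  1.3] [-60.7   1.7  20.5]
-58.5 [ 0.4 -0.   0.6] [-58.2   1.7  20.5]
-56.0 [ 0.6 -0.2  0.8] [-55.7   1.7  20.5]
-53.5 [ 0.1 -0.5  1.5] [-53.2   1.7  20.5]
-51.0 [ 1.1 -0.7  0.7] [-50.7   1.7  20.5]
-48.5 [1.1 0.5 1. ] [-48.2   1.7  20.5]
-46.0 [0.8 0.2 0.3] [-45.7   1.7  20.5]
-43.5 [-4.2 -1.4  1.7] [-44.    1.7  20.4]
-41.0 [-14.7  -2.6   9.7] [-43.9   1.9  20.2]
59.53
```

View pics/fin.png

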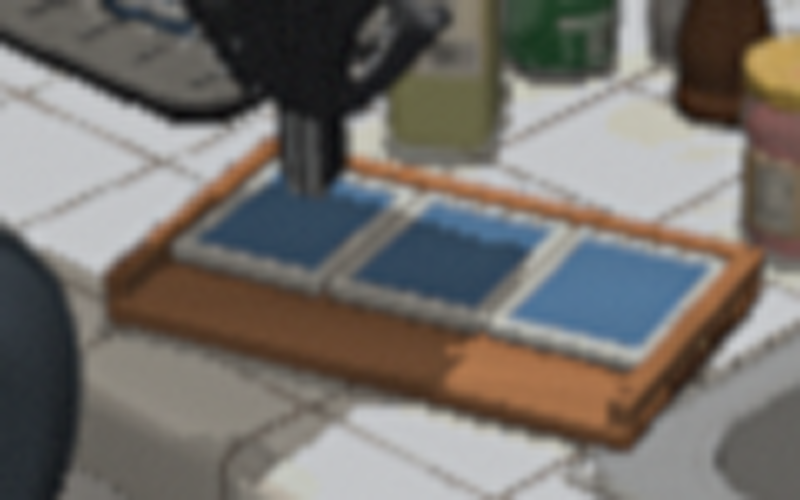

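All three plates lie flat in one row, with front edges in line from (175,255) to (640,365) and backs at the rim. The gripper is clear, so I'm handing in.

```bash
python3 -c "
from plant import *
print(sign_off(), read_state()['time_s'])"
```

```text
the job is handed in; nothing more can be done
the job is handed in; nothing more can be done
```

The job is handed in at about 60 s of the 72 s: all three plates lie flat, glaze up, in one row against the back rim, and plate_c was lowered into place; the jars and bottle were never touched, but I viewed 11 pictures, one over the limit of 10.

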